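# Rack the glass-polishing wheels and clip the keeper bar over them

### The job

Put the glass-polishing wheels away: thread every wheel on the table onto the caddy's upright post, in order of size with the biggest at the bottom and the smallest on top, all lying flat. Then lay the keeper bar across above them, its middle over the post, and press it down past the sprung red jaws until it sits fully home in both forks with both jaws closed over it. Leave the other things on the table where they are.

Things in the scene. Friction and masses are not known exactly. Their poses are not given: they have to be found in the camera images.
- caddy: plywood caddy fixed to the table, deck 90 mm (its x) by 190 mm (its y), deck top 12 mm above the table. Origin: centre of its underside; z up. A steel post stands in its middle, a black fork tower on either side at y = -76 and +76 mm (each 34 mm along x, 12 mm along y; inner faces 70 mm from the post). Forks are slots 14 to 16 mm wide along x, open upward, floors 90 mm above the table.
- post_foot (a point): foot of the steel post, on the deck top (12 mm above the table). The post is 12 mm thick and 66 mm tall, its top 8 mm a cone down to 5 mm. Axes as the caddy.
- clip_seat (a point): point 96 mm above the table over the post, midway between the two forks: the keeper bar's centre lies here when the bar is home in both forks, the bar running along the caddy's y. Axes as the caddy. On the slot's -x side each fork has a fixed black prong with a lip flared outward (top 123 mm high), on its +x side a red jaw (top 123 mm high).
- jaw_left (a joint): hinge of the red sprung jaw of the fork at the caddy's +y end, rad: 0 = shut (held by its spring), grows as it is pushed open to the caddy's +x; the bar opens it about 0.12 in passing; 0.5 at most. Its sloping top leads the bar in; its nose juts over the slot 104 mm above the table and closes over the bar once home.
- jaw_right (a joint): the same for the fork at the caddy's -y end. Pressing the bar down past both noses takes about 6 to 12 N in all.
- keeper: keeper bar: round aluminium bar 12 mm thick, 190 mm long, with a black square grip block 46 mm long, 22 x 22 mm thick, at its middle; 0.12 kg. Origin: its centre (11 mm above the table as it lies); x along the bar; either end may go either way and any side of the block may be up. When home, the block hangs 7 mm above the top of the post.
- wheel_60: yellow glass-polishing wheel, a flat ring of 60 mm outer diameter with a 16 mm bore, 10 mm thick. Origin: its centre (5 mm above the table as it lies flat); z is its axis, either face may be up. May be absent (its pose is then None from the start).
- wheel_54: orange glass-polishing wheel, a flat ring of 54 mm outer diameter with a 16 mm bore, 10 mm thick. Origin: its centre (5 mm above the table as it lies flat); z is its axis, either face may be up. May be absent (its pose is then None from the start).
- wheel_48: red glass-polishing wheel, a flat ring of 48 mm outer diameter with a 16 mm bore, 10 mm thick. Origin: its centre (5 mm above the table as it lies flat); z is its axis, either face may be up. May be absent (its pose is then None from the start).
- wheel_42: green glass-polishing wheel, a flat ring of 42 mm outer diameter with a 16 mm bore, 10 mm thick. Origin: its centre (5 mm above the table as it lies flat); z is its axis, either face may be up. May be absent (its pose is then None from the start).
- wheel_36: blue glass-polishing wheel, a flat ring of 36 mm outer diameter with a 16 mm bore, 10 mm thick. Origin: its centre (5 mm above the table as it lies flat); z is its axis, either face may be up. May be absent (its pose is then None from the start).
- wheel_30: purple glass-polishing wheel, a flat ring of 30 mm outer diameter with a 16 mm bore, 10 mm thick. Origin: its centre (5 mm above the table as it lies flat); z is its axis, either face may be up. May be absent (its pose is then None from the start).
- paste_tin: low steel tin, 54 mm wide, 30 mm high, standing among the wheels; a bystander. Origin: centre of its underside.
- oil_bottle: clear bottle with red cap, 50 mm wide, 120 mm high; a bystander. Origin: centre of its underside.
- mug: blue mug, 80 mm wide, 90 mm high; a bystander. Origin: centre of its underside.
- brush: brush lying flat; a bystander. Origin: centre of its underside.
- pliers: black-handled pliers lying flat, about 140 mm long, 14 mm high; a bystander. Origin: centre of its underside.
- marker: marker pen lying, 140 mm long; a bystander. Origin: centre of its underside.
Things that resemble listed ones, but are neither listed nor needed, are in the scene too. Of the things shaped like the wheel_42, the green one is meant. Several things have the shape of the keeper; the one meant has the colours described above.

How it is judged:
By the outcome, as a careful person would: the job done as asked, in the order asked, and still so for the second after the job is handed in, with the robot touching nothing.
Of wheel_60, wheel_54, wheel_48, wheel_42, wheel_36, wheel_30 only 4 to 6 are there at a start; the rules pass over those that are not, and their reading is None.
At some moment in a run one of wheel_60, wheel_54, wheel_48, wheel_42, wheel_36, wheel_30, keeper may be knocked a few centimetres aside while the robot is not near it.
Once in a run the grip may slacken for a moment while it holds something.
It also fails if it takes over 210 s, if anything falls off the work surface, if the arm or the gripper's body presses on something with over 40 N, if the wrist force passes 120 N, or if a joint passes its speed limit or range.

### The arm

A 7-joint arm with a two-finger parallel gripper is mounted at the origin on the work surface. World frame = base frame: x ahead of the robot, y to its left, z up, the work surface at z = 0. Lengths are in m, angles in rad, forces in N, time in s.
With the tool pointing down it reaches from about 0.4 to 0.875 m from the base axis. Payload 19.3 kg.
Tool frame: the origin (TCP) lies at the very end of the fingers, on their centre line; the grasp point (between the pads) lies 19 mm behind it; z points along the fingers, y is the line along which they close (so a half turn about z gives the same grasp; the last joint's range is limited). The gripper opens to 85 mm and grips with 20 to 120 N. Pads are 22 mm wide; open, the fingers measure 114 mm over their backs; the gripper's body (76 mm by 85 mm) begins 54 mm behind the grasp point. The pads swing forward as they close: fully open they stand 13 mm farther back than shut.
Start: joints at [-1.349, 0.521, -0.036, 1.599, 0.021, 1.021, -0.113], TCP at [0.18, 0.599, 0.231] pointing down, gripper open.
Joint ranges: [-2.91, 2.91], [-0.3, 2.13], [-1.5, 1.42], [0.17, 2.43], [-1.26, 4.41], [0.16, 1.93], [-2.52, 2.52]. Speed limits (rad/s): [1.89, 1.89, 2.39, 2.39, 3.01, 3.01, 3.01].

### API

Orientations are given as [roll, pitch, yaw] about the fixed x, y, z axes, in that order (R = Rz(yaw) Ry(pitch) Rx(roll)).
In Python, from workcell import bot gives the robot as it stands.
- The arm moves only by the tool jog_arm, never from a script. Its argument "motion" is a list of rows, each a list of 5 numbers: the shift along the tool's x, y, z scaled (see below), then the turn about the tool's z scaled (see below), then the opening, from 0 (shut) to 1 (fully open). A call has 1 to 12 rows; each row shifts and turns the commanded pose from where the row before left it, along the tool's axes as they then stand; what a row does not reach is not made up. The controller multiplies each number of a shift by 30 mm and each number of a turn by 0.08 rad. A row lasts 1/10 s, in which the tool goes at most 50 mm and 8.59 degrees, less where a joint would pass 70% of its speed; a pose out of reach is approached as far as the arm can. A call with a number of a shift or a turn outside -1 to 1 is refused whole. A call with a gripper value outside its range is refused whole. The fingers move at their own pace and stop on an object; "newtons" is the grip in N (left out, the last holds). Time passes only in rows, so rows that do not move let the fingers close. It gives the time, the measured TCP pose, the force, the opening and the grip force at its end, in the units of the state.
- bot.observe(): the state, without advancing time (a new reading comes with each control period).
- bot.grab_frame(name): name is "scene" or "top" or "wrist"; returns a dict with "pixels" (400x640x3 uint8, red, green, blue), "fovy" (degrees; the focal length in pixels is half the picture's height over the tangent of half this angle, whatever the lens; pixels are square), "cx", "cy" (the principal point, pixels), "rvec" (rotation vector, rad) and "tvec" (3), from world to camera coordinates, as OpenCV has them; the wrist camera has in their place "mount" (4x4, takes a point from camera to tool coordinates, whose origin is the TCP and whose axes are the flange's). Camera axes: x right, y down, z forward; pixel columns grow to the right and rows downward; lengths in m; the calibration is good to about 2 mm. A picture is of the moment at which its call begins: read the wrist's pose just before it. There is no depth.
- bot.job_done(): hands the job in; it is judged then, once.
The state is a dict: "clock": time; "qpos": joint angles; "qd": joint speeds; "joint_efforts": joint torques, N m; "position": TCP position; "tool_rot": TCP orientation; "force": force on the tool from outside, world axes, zero at the start; "moment": the same for the moment, N m; "grip_width": finger opening in m; "finger_force": force on a finger pad.
Only numpy, scipy, OpenCV 4.12 (cv2) and the standard library are available. Lean on these libraries where they do the work, as an engineer would, in place of code of your own. Each camera call takes 0.05 s, during which the arm holds its last target. There are 200 camera calls.

## Working session

There is one attempt and no reset: what is moved stays moved. The work goes in short steps, Python scripts to look and compute and a tool call to move; the robot and the scene stay as the last step left them, time stands still between calls to the robot, and variables do not carry over. Pictures are saved under pics/ and viewed, at most 14 in all, crops included, and the job is handed in when it is done.

Besides the shell and the picture viewer there is one more tool, called after "Call:" as name(argument=value, ...), one argument or row to a line, values as JSON. jog_arm: Moves the arm, as the interface text tells. Shifts and turns lie within -1 to 1; 1 stands for 30 mm of shift or 0.08 rad of turn. Its arguments: {"type":"object","properties":{"motion":{"type":"array","items":{"type":"array","items":{"type":"number"}}},"newtons":{"type":"number"}},"required":["motion"]}

```bash
mkdir -p pics; ls; cat > h.py <<'E'
import numpy as np, cv2
from workcell import bot
from scipy.spatial.transform import Rotation as R
def cam(name):
    s=bot.observe(); f=bot.grab_frame(name)
    p=f["pixels"]; fl=p.shape[0]/2/np.tan(np.radians(f["fovy"])/2)
    if "mount" in f:
        M=np.array(f["mount"]); T=np.eye(4); T[:3,:3]=R.from_euler('xyz',s["tool_rot"]).as_matrix(); T[:3,3]=s["position"]
        W=T@M; Rc=W[:3,:3]; o=W[:3,3]
    else:
        Rw=cv2.Rodrigues(np.array(f["rvec"],float))[0]; Rc=Rw.T; o=-Rw.T@np.array(f["tvec"],float).ravel()
    return dict(img=p,f=fl,cx=f["cx"],cy=f["cy"],R=Rc,o=o)
def ray(c,u,v,z):
    d=c["R"]@np.array([(u-c["cx"])/c["f"],(v-c["cy"])/c["f"],1]); return c["o"]+d*(z-c["o"][2])/d[2]
def proj(c,P):
    q=c["R"].T@(np.array(P)-c["o"]); return c["f"]*q[0]/q[2]+c["cx"],c["f"]*q[1]/q[2]+c["cy"]
def save(c,n): cv2.imwrite("pics/"+n,cv2.cvtColor(c["img"],cv2.COLOR_RGB2BGR))
E
python3 - <<'E'
from h import *
s=bot.observe(); print({k:np.round(v,3).tolist() for k,v in s.items()})
for n in("top","scene","wrist"):
    c=cam(n); save(c,n+"0.png"); print(n,c["f"],c["cx"],c["cy"],c["o"].round(3),c["R"].round(2).tolist())
E
```

```text
pics
{'clock': 0.0, 'qpos': [-1.349, 0.522, -0.036, 1.6, 0.021, 1.021, -0.113], 'qd': [0.001, -0.003, -0.001, 0.0, 0.002, -0.0, 0.0], 'joint_efforts': [0.0, -92.71, 1.98, -36.995, 0.018, 0.008, 0.0], 'position': [0.18, 0.598, 0.231], 'tool_rot': [-3.14, 0.0, 2.85], 'force': [-0.242, -0.227, 0.264], 'moment': [-0.054, -0.005, 0.013], 'finger_force': 0.0, 'grip_width': 0.085}
top 385.2145629732423 317.99354580092023 205.6468373229064 [ 0.368 -0.019  1.339] [[-0.02, -0.99, 0.11], [-1.0, 0.01, -0.0], [0.0, -0.11, -0.99]]
scene 372.3873460215507 323.9428040742426 198.2788450156575 [ 1.019 -0.37   0.907] [[0.56, 0.66, -0.5], [0.83, -0.46, 0.32], [-0.02, -0.6, -0.8]]
wrist 339.33345480338795 316.12530956827396 200.791693603884 [0.105 0.62  0.373] [[0.29, 0.91, 0.29], [0.96, -0.27, -0.09], [-0.0, 0.3, -0.95]]
```

View pics/top0.png

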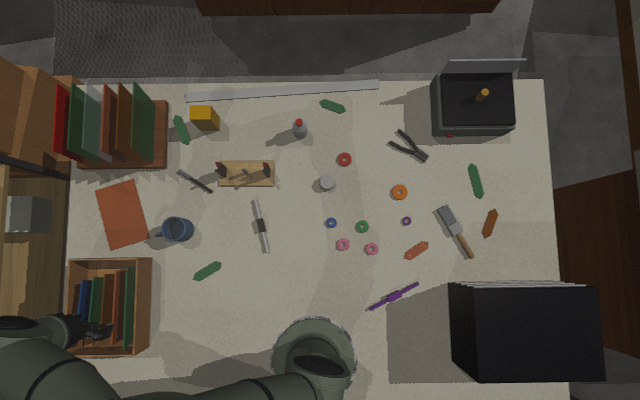

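View pics/scene0.png

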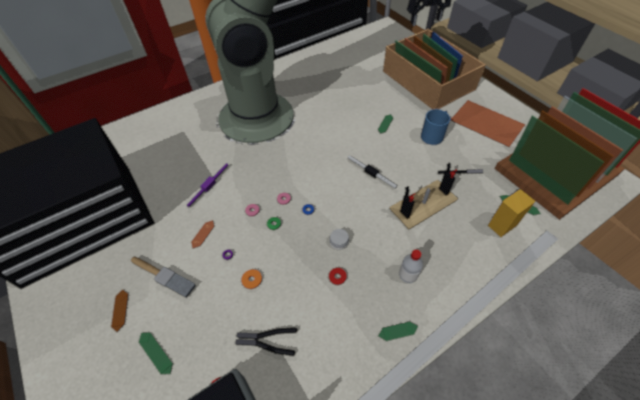

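The top view shows the caddy at (246,173), the black-gripped silver keeper at (261,225), and five wheels: red (344,159), orange (399,191), green (362,227), blue (331,223) and purple (406,221). There is no yellow wheel; the pink rings at (343,244) and (371,249) are decoys. The scene view agrees.

```bash
cat >> h.py <<'E'
HUE=dict(w60=(22,33),w54=(9,17),w48=(0,5),w42=(50,85),w36=(100,122),w30=(125,150))
def blobs(c,name,amin=15):
    h=cv2.cvtColor(c["img"],cv2.COLOR_RGB2HSV); lo,hi=HUE[name]
    m=cv2.inRange(h,(lo,110,60),(hi,255,255))
    if name=="w48": m|=cv2.inRange(h,(174,110,60),(180,255,255))
    out=[]
    for k in cv2.findContours(m,cv2.RETR_EXTERNAL,cv2.CHAIN_APPROX_NONE)[0]:
        if len(k)<8: continue
        (u,v),r=cv2.minEnclosingCircle(k); a=cv2.contourArea(k)
        if a<amin: continue
        M=cv2.moments(k); uv=(M["m10"]/M["m00"],M["m01"]/M["m00"])
        p=ray(c,*uv,0.005); q=[ray(c,*x[0],0.005) for x in k]
        q=np.array(q)[:,:2].astype(np.float32); (ctr,(w,l),_)=cv2.minAreaRect(q)
        out.append((uv,p,w*1000,l*1000,a/(np.pi*r*r)))
    return out
E
python3 - <<'E'
from h import *
for n in("top","scene"):
    c=cam(n)
    for w in HUE:
        for b in blobs(c,w):
            if b[2]<80 and b[3]<80: print(n,w,np.round(b[0],1),b[1].round(4),np.round(b[2:],1))
c=cam("top"); 
for nm,(u0,u1,v0,v1) in dict(caddy=(200,295,145,200),keep=(235,290,185,265)).items():
    i=c["img"][v0:v1,u0:u1]; i=cv2.resize(i,None,fx=6,fy=6,interpolation=cv2.INTER_CUBIC); cv2.imwrite(f"pics/{nm}.png",i[:,:,::-1])
E
```

```text
top w60 [201.  112.2] [0.8622 0.3883 0.005 ] [21.4 65.6  0.2]
top w54 [399.2 191.7] [ 0.5639 -0.3103  0.005 ] [49.1 49.9  0.9]
top w54 [ 13.7 173. ] [0.6503 1.0415 0.005 ] [56.4  7.1  0.1]
top w54 [ 80.8 164.9] [0.6759 0.8077 0.005 ] [36.6 21.5  0.3]
top w54 [134.8 156.1] [0.7048 0.6192 0.005 ] [40.3 22.9  0.3]
top w48 [344.2 158.7] [ 0.6845 -0.1204  0.005 ] [42.5 43.4  0.9]
top w48 [449.5 134.8] [ 0.766  -0.4976  0.005 ] [21.7 14.6  0.5]
top w48 [298.6 121.5] [0.8226 0.0395 0.005 ] [17.9 25.8  0.7]
top w42 [362.4 226. ] [ 0.4457 -0.1779  0.005 ] [31.2 34.8  0.9]
top w36 [331. 222.] [ 0.4611 -0.0696  0.005 ] [27.8 27.8  0.8]
scene w60 [506.5 200.5] [0.77   0.4367 0.005 ] [20.1 36.   0.4]
scene w54 [251.3 278.5] [ 0.5632 -0.3085  0.005 ] [51.2 51.4  0.8]
scene w48 [337.2 275.7] [ 0.6832 -0.1187  0.005 ] [44.6 44.6  0.9]
scene w48 [415.6 254.5] [0.7524 0.0918 0.005 ] [24.1 29.3  0.8]
scene w48 [452.4 173.3] [0.603  0.3827 0.005 ] [14.6 36.   0.3]
scene w42 [273.6 222.9] [ 0.4451 -0.1754  0.005 ] [35.4 34.3  0.8]
scene w42 [533.3 210.4] [0.8379 0.472  0.005 ] [18.7 16.4  0.5]
scene w36 [307.9 208.9] [ 0.4597 -0.0675  0.005 ] [30.1 28.9  0.8]
scene w30 [227.1 254.2] [ 0.4619 -0.3302  0.005 ] [21.7 25.7  0.8]
```

View pics/caddy.png

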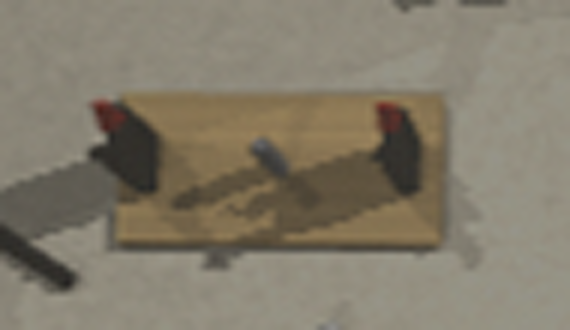

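```bash
cat >> h.py <<'E'
def tot(x,y,z,psi=None):
    s=bot.observe(); p=np.array(s["position"]); Rm=R.from_euler('xyz',s["tool_rot"]).as_matrix()
    d=Rm.T@(np.array([x,y,z])-p)/0.03
    print("pos",p.round(4),"rot",np.round(s["tool_rot"],4),"w",round(s["grip_width"],4),"| units x,y,z",d.round(2),"turn",None if psi is None else round(((s["tool_rot"][2]-psi+np.pi)%(2*np.pi)-np.pi)/0.08,2))
E
python3 - <<'E'
from h import *
c=cam("top")
C=[ray(c,200+u/6,145+v/6,0.012) for u,v in((119,92),(443,94),(440,243),(118,245))]
C=np.array(C);print(C.round(4)); print(C.mean(0), np.linalg.norm(C[0]-C[1]),np.linalg.norm(C[1]-C[2]))
d=C[0]+C[3]-C[1]-C[2]; print("yaw",np.arctan2(d[1],d[0])-np.pi/2)
print("foot",ray(c,200+283/6,145+168/6,.012),"top",ray(c,200+258/6,145+145/6,.078))
P=C.mean(0)
tot(0.564,-0.31,0.2,np.pi/2)
E
```

```text
[[0.6835 0.317  0.012 ]
 [0.6795 0.1274 0.012 ]
 [0.5912 0.1294 0.012 ]
 [0.5929 0.3163 0.012 ]]
[0.63678731 0.22253007 0.012     ] 0.1895772429638091 0.08830462717925093
yaw -0.014857376618343077
foot [0.63689114 0.22080202 0.012     ] top [0.63670226 0.22278368 0.078     ]
pos [0.1798 0.5985 0.2311] rot [-3.1413e+00  1.0000e-04  2.8498e+00] w 0.0851 | units x,y,z [-20.98 -25.32   1.05] turn 15.99
```

Call:
jog_arm(
  motion=[
    [0,0,-0.3,1,1],
    [0,0,-0.3,1,1],
    [0,0,0,1,1],
    [0,0,0,1,1],
    [0,0,0,1,1],
    [0,0,0,1,1],
    [0,0,0,1,1],
    [0,0,0,1,1],
    [0,0,0,1,1],
    [0,0,0,1,1],
    [0,0,0,1,1],
    [0,0,0,1,1],
  ],
)

```text
clock: 1.55
position: [0.1798, 0.5985, 0.2493]
tool_rot: [-3.142, 0.0, 1.887]
force: [0.2, -0.1, -0.3]
grip_width: 0.0858
finger_force: 0.0
```

Call:
jog_arm(
  motion=[
    [0,0,0,1,1],
    [0,0,0,1,1],
    [0,0,0,1,1],
    [0,0,0,1,1],
    [0,0,0,0.18,1],
    [0,0,0,0,1],
  ],
)

```text
clock: 2.15
position: [0.1797, 0.5986, 0.2492]
tool_rot: [3.142, 0.0, 1.557]
force: [-1.0, 0.2, 0.3]
grip_width: 0.0855
finger_force: 0.0
```

```bash
python3 -c "
from h import *
tot(0.637,0.2225,0.25,1.556)"
```

```text
pos [0.1797 0.5986 0.2492] rot [3.1416e+00 2.0000e-04 1.5571e+00] w 0.0855 | units x,y,z [-12.33  15.41  -0.02] turn 0.01
```

Call:
jog_arm(
  motion=[
    [-0.6,0.8,0,0,1],
    [-0.6,0.8,0,0,1],
    [-0.6,0.8,0,0,1],
    [-0.6,0.8,0,0,1],
    [-0.6,0.8,0,0,1],
    [-0.6,0.8,0,0,1],
    [-0.6,0.8,0,0,1],
    [-0.6,0.8,0,0,1],
    [-0.6,0.8,0,0,1],
    [-0.6,0.8,0,0,1],
    [-0.6,0.8,0,0,1],
    [-0.6,0.8,0,0,1],
  ],
)

```text
clock: 3.35
position: [0.4654, 0.3773, 0.2494]
tool_rot: [3.141, -0.0, 1.558]
force: [-0.3, 0.0, 0.1]
grip_width: 0.0852
finger_force: 0.0
```

Call:
jog_arm(
  motion=[
    [-0.6,0.8,0,0,1],
    [-0.6,0.8,0,0,1],
    [-0.6,0.8,0,0,1],
    [-0.6,0.8,0,0,1],
    [-0.6,0.8,0,0,1],
    [-0.6,0.8,0,0,1],
    [-0.6,0.6,0,0,1],
    [-0.6,0,0,0,1],
    [-0.33,0,0,0,1],
    [0,0,0,0,1],
  ],
)

```text
clock: 4.35
position: [0.6237, 0.2205, 0.2496]
tool_rot: [-3.141, 0.0, 1.555]
force: [-0.6, 0.5, -0.2]
grip_width: 0.0853
finger_force: 0.0
```

```bash
python3 -c "
from h import *
c=cam('wrist'); save(c,'w1.png')
for P in [(0.637,0.2225,.078),(0.637,0.2225,.012)]: print(proj(c,P))
tot(0.637,0.2225,0.25,1.556)"
```

```text
(np.float64(330.4487487149455), np.float64(175.2150231967757))
(np.float64(328.1921645516716), np.float64(161.64429575745027))
pos [0.6235 0.222  0.2496] rot [-3.1415e+00 -5.0000e-04  1.5559e+00] w 0.0858 | units x,y,z [ 0.02  0.45 -0.01] turn -0.0
```

View pics/w1.png

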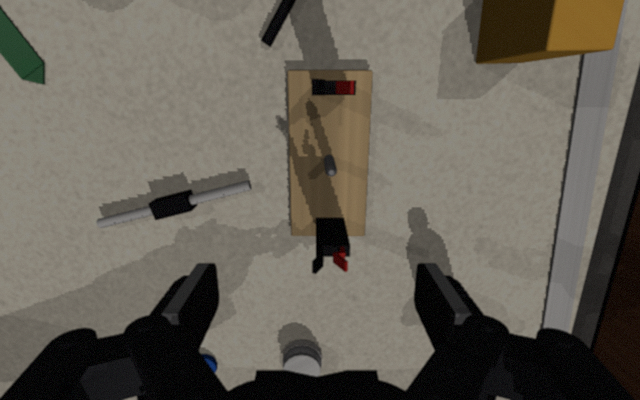

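The wrist view shows the caddy deck with corners (287,70), (372,71), (365,235), (291,235), the post at about (331,165), and the keeper running from (99,223) to (250,184).

```bash
python3 -c "
from h import *
c=cam('wrist')
C=np.array([ray(c,u,v,.012) for u,v in((287,70),(372,71),(365,235),(291,235))]);print(C.round(4),C.mean(0))
g=cv2.cvtColor(c['img'],cv2.COLOR_RGB2HSV)
print(g[152:180,322:340,1])
K=np.array([ray(c,u,v,.011) for u,v in((99,223),(250,184),(171,205))]);print(K.round(4))
"
```

```text
[[0.5941 0.3219 0.012 ]
 [0.6831 0.3196 0.012 ]
 [0.6812 0.1333 0.012 ]
 [0.5913 0.1346 0.012 ]] [0.63742901 0.22732206 0.012     ]
[[100  93 110 105 113 100 101 100  98 104 100  99 101  98  93  97  93 100]
 [101 103 109  95  99 106  99 108 103  97  96  96  95  96 101  97  95  97]
 [105  99 110 105  98 105 106  98 103  96  95  97  99  96  99 101  97  98]
 [101  99  96  99 101 103  89  81  91 100 102  96  96  96  97  97  97  96]
 [101 101 105 100  81  65  64  48  57  88 102  96  97  99  99  96  94  99]
 [102 105  99  73  42  15   6  25   7  53  83  93  98  97  97  97  97  98]
 [103 106  91  37  21  15  15   8  15   0  49  77  98  97  99  95  98  99]
 [112 100  83   7  24  16   8   7  14   8  28  72  91 102  96  94  96  95]
 [ 88  99  52  23  21   8  15   7   8  14  22  57  86  98  99  94  96 100]
 [107  90  33  16  15   7  22  13   8   9  16  46  95  96  98  98  99  99]
 [109 114  52  22  15  14   7   7  15  14   8  20  75  93  93  98  95  96]
 [111 125  53   0  15   8   0   8   7  23  15   7  64  93 100  97  95  98]
 [123  89  50  29  14  38  13  13   7  15  13   8  62 100  92  98  9
[... 505 characters left out ...]
0  11  22  66  90  99  95]
 [ 96 109  99  78  14  13  19  14   6   6   3   7   5  10  54  88  94  97]
 [105 102  99  80  25   0   5   3   3   8   5   3   4   0  63  91  99  96]
 [105 103  93  78  24  12   4   6   8   2   5   0   3  12  66  88  97 101]
 [105 105  99  88  49  11  13   6   5   5   3   6   3  46  78  95  97  96]
 [ 93 109 102  90  79  54  14   7   6   9   3   9  29  75  93  97  94  98]
 [103 107 108  95  92  88  48  33  25  16  31  56  74  96  97 100  97  98]
 [ 99 103 105 100 108  96  90  75  72  81  89  88  98  96  96  97  97  96]
 [100  98  99 101 106 106 103 102  98  95  94  93  95  98  97 100  96  99]]
[[0.3605 0.1531 0.011 ]
 [0.5461 0.199  0.011 ]
 [0.4506 0.1746 0.011 ]]
```

Call:
jog_arm(
  motion=[
    [-1,0,0,0,1],
    [-1,0,0,0,1],
    [-1,0,0,0,1],
    [-1,0,0,0,1],
    [-1,0,0,0,1],
    [-1,-0.1,0,0,1],
    [-1,-0.1,0,0,1],
    [-1,-0.1,0,0,1],
    [-1,-0.2,0,0,1],
    [-1,-0.2,0,0,1],
    [-1,-0.2,0,0,1],
    [-1,-0.2,0,0,1],
  ],
)

```text
clock: 5.65
position: [0.5855, -0.1373, 0.2495]
tool_rot: [3.141, -0.001, 1.558]
force: [0.6, 0.4, 0.2]
grip_width: 0.0855
finger_force: 0.0
```

Call:
jog_arm(
  motion=[
    [-1,-0.2,0.5,0,1],
    [-1,-0.2,0.5,0,1],
    [-1,-0.2,0.5,0,1],
    [-1,-0.2,0.5,0,1],
    [-1,0,0.5,0,1],
    [-0.7,0,0.5,0,1],
    [0,0,0.4,0,1],
    [0,0,0,0,1],
  ],
)

```text
clock: 6.45
position: [0.5587, -0.3068, 0.1457]
tool_rot: [-3.14, -0.002, 1.556]
force: [-0.4, 0.8, -0.3]
grip_width: 0.0851
finger_force: 0.0
```

```bash
cat > wh.py <<'E'
import sys
from h import *
c=cam('wrist'); n=sys.argv[1]
if len(sys.argv)>3: save(c,sys.argv[3])
for b in blobs(c,n,150):
    if b[2]<80 and b[3]<80: print(np.round(b[0],1),b[1].round(4),np.round(b[2:],1)); tot(b[1][0],b[1][1],float(sys.argv[2]),1.556)
E
python3 wh.py w54 0.005 w2.png
```

```text
[322.1 189.1] [ 0.5633 -0.3094  0.005 ] [54.1 52.7  0.9]
pos [ 0.5593 -0.3066  0.1468] rot [-3.1407e+00 -1.2000e-03  1.5571e+00] w 0.0853 | units x,y,z [-0.1   0.14  4.73] turn 0.01
```

View pics/w2.png

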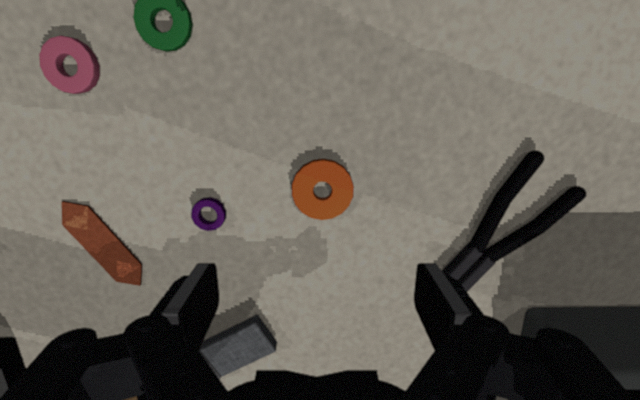

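The view shows the orange wheel at (322,189), clear for a grasp. Purple (208,214) and the pliers (500,210) lie outside the fingers.

Call:
jog_arm(
  motion=[
    [-0.1,0.14,0.7,0,0.85],
    [0,0,0.8,0,0.85],
    [0,0,0.8,0,0.85],
    [0,0,0.8,0,0.85],
    [0,0,0.8,0,0.85],
    [0,0,0.6,0,0.85],
    [0,0,0.46,0,0.85],
    [0,0,0,0,0.4],
    [0,0,0,0,0.3],
    [0,0,0,0,0.3],
    [0,0,0,0,0.3],
    [0,0,0,0,0.3],
  ],
  newtons=50,
)

```text
clock: 7.7
position: [0.5633, -0.3115, -0.0009]
tool_rot: [3.141, 0.0, 1.555]
force: [-0.6, -1.0, -0.1]
grip_width: 0.051
finger_force: 52.0
```

Call:
jog_arm(
  motion=[
    [0,0,0,0,0.3],
    [0,0,-0.5,0,0.3],
    [0,0,-0.8,0,0.3],
    [0,0,-1,0,0.3],
    [0,0,-1,0,0.3],
    [0,0,-1,0,0.3],
    [0,0,-0.7,0,0.3],
    [0,0,0,0,0.3],
  ],
)

```text
clock: 8.5
position: [0.5642, -0.3122, 0.1526]
tool_rot: [3.137, 0.002, 1.555]
force: [-0.3, -0.6, 1.0]
grip_width: 0.0513
finger_force: 52.3
```

```bash
python3 -c "
from h import *
c=cam('wrist'); save(c,'w3.png')
tot(0.6375,0.2228,0.16,1.556)"
```

```text
pos [ 0.5636 -0.3117  0.1507] rot [3.1388e+00 1.0000e-03 1.5553e+00] w 0.0512 | units x,y,z [17.85  2.19 -0.32] turn -0.01
```

View pics/w3.png

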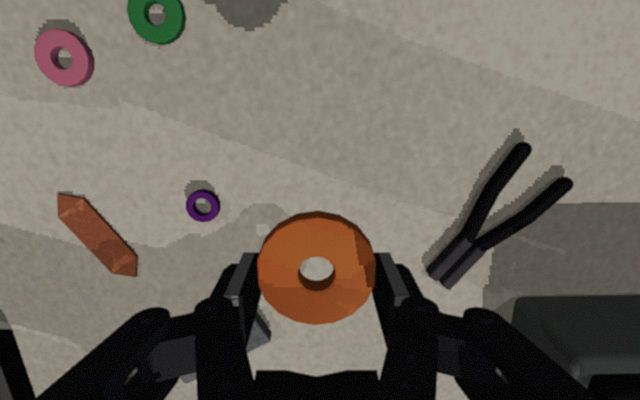

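The orange wheel is held between the pads with its bore centre at (316,268); next I check its offset from the tool axis.

```bash
cat >> h.py <<'E'
def held(name,off):
    "centre of the held wheel from the outer contour, relative to TCP in tool axes (mm), and its size"
    s=bot.observe(); p=np.array(s["position"]); c=cam('wrist'); Rm=R.from_euler('xyz',s["tool_rot"]).as_matrix()
    h=cv2.cvtColor(c["img"],cv2.COLOR_RGB2HSV); lo,hi=HUE[name]; m=cv2.inRange(h,(lo,90,40),(hi,255,255))
    if name=="w48": m|=cv2.inRange(h,(174,90,40),(180,255,255))
    m=cv2.morphologyEx(m,cv2.MORPH_OPEN,np.ones((3,3)))
    ks=[k for k in cv2.findContours(m,cv2.RETR_EXTERNAL,cv2.CHAIN_APPROX_NONE)[0] if cv2.contourArea(k)>600 and abs(cv2.boundingRect(k)[0]+cv2.boundingRect(k)[2]/2-316)<40]
    if not ks: print("not held"); return c
    k=max(ks,key=lambda k:cv2.boundingRect(k)[1])
    q=np.array([ray(c,*x[0],p[2]+off) for x in k]); a,b=q.min(0),q.max(0)
    print("bbox",cv2.boundingRect(k),"offset tool mm",(Rm.T@((a+b)/2-p)*1000).round(1),"size",((b-a)*1000).round(1)); return c
E
python3 -c "
from h import *
held('w54',0.006)"
```

```text
bbox (257, 212, 119, 113) offset tool mm [ 0.2 -0.3 -6. ] size [53.6 56.8  0. ]
```

Call:
jog_arm(
  motion=[
    [0.5,0,-0.3,0,0.3],
    [0.8,0.2,0,0,0.3],
    [1,0.2,0,0,0.3],
    [1,0.2,0,0,0.3],
    [1,0.2,0,0,0.3],
    [1,0.2,0,0,0.3],
    [1,0.2,0,0,0.3],
    [1,0.2,0,0,0.3],
    [1,0.2,0,0,0.3],
    [1,0.2,0,0,0.3],
    [1,0.2,0,0,0.3],
    [1,0.2,0,0,0.3],
  ],
)

```text
clock: 9.8
position: [0.6336, 0.0287, 0.1571]
tool_rot: [-3.14, -0.0, 1.556]
force: [0.0, 0.1, -0.6]
grip_width: 0.0512
finger_force: 52.3
```

Call:
jog_arm(
  motion=[
    [1,0,0,0,0.3],
    [1,0,0,0,0.3],
    [1,0,0,0,0.3],
    [1,0,0,0,0.3],
    [1,0,0,0,0.3],
    [0.9,0,0,0,0.3],
    [0.6,0,0,0,0.3],
    [0,0,0,0,0.3],
    [0,0,0,0,0.3],
  ],
)

```text
clock: 10.7
position: [0.6369, 0.2212, 0.1572]
tool_rot: [-3.141, 0.001, 1.556]
force: [0.7, -0.3, 0.1]
grip_width: 0.0515
finger_force: 52.3
```

```bash
python3 -c "
from h import *
c=held('w54',0.006);save(c,'w4.png')
tot(0.6375,0.2228,0.016,1.556)"
```

```text
bbox (257, 210, 119, 115) offset tool mm [ 0.6 -0.2 -6. ] size [53.4 57.7  0. ]
pos [0.6371 0.2204 0.1574] rot [-3.1413e+00  9.0000e-04  1.5545e+00] w 0.0517 | units x,y,z [0.08 0.01 4.71] turn -0.02
```

View pics/w4.png

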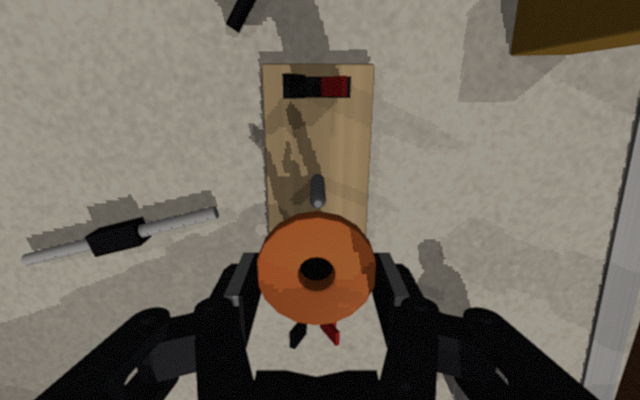

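Call:
jog_arm(
  motion=[
    [0.08,0.01,0.6,0,0.3],
    [0,0,0.7,0,0.3],
    [0,0,0.5,0,0.3],
    [0,0,0.4,0,0.3],
    [0,0,0.3,0,0.3],
    [0,0,0.3,0,0.3],
    [0,0,0.3,0,0.3],
    [0,0,0,0,0.3],
  ],
)

```text
clock: 11.55
position: [0.6371, 0.2238, 0.0634]
tool_rot: [-3.14, 0.001, 1.555]
force: [-1.3, 0.4, -0.8]
grip_width: 0.0511
finger_force: 52.3
```

Call:
jog_arm(
  motion=[
    [0,0,0.4,0,0.3],
    [0,0,0.5,0,0.3],
    [0,0,0.5,0,0.3],
    [0,0,0.2,0,0.3],
    [0,0,0.05,0,0.3],
    [0,0,0,0,0.3],
  ],
)

```text
clock: 12.15
position: [0.6376, 0.2238, 0.0148]
tool_rot: [-3.141, 0.0, 1.555]
force: [-0.5, -0.7, 0.1]
grip_width: 0.051
finger_force: 52.3
```

Call:
jog_arm(
  motion=[
    [0,0,0,0,0.85],
    [0,0,0,0,0.85],
    [0,0,0,0,0.85],
    [0,0,-0.5,0,0.85],
    [0,0,-0.9,0,0.85],
    [0,0,-1,0,0.85],
    [0,0,-1,0,0.85],
    [0,0,-1,0,0.85],
    [0,0,-0.6,0,0.85],
  ],
)

```text
clock: 13.05
position: [0.6383, 0.224, 0.1689]
tool_rot: [3.139, -0.001, 1.555]
force: [-0.1, 0.2, -0.1]
grip_width: 0.0728
finger_force: 0.0
```

Call:
jog_arm(
  motion=[
    [-0.6,0.1,0,0,0.85],
    [-1,0.2,0,0,0.85],
    [-1,0.2,0,0,0.85],
    [-1,0.2,0,0,0.85],
    [-1,0.2,0,0,0.85],
    [-1,0.2,0,0,0.85],
    [-1,0.2,0,0,0.85],
    [-1,0.2,0,0,0.85],
    [-1,0.05,0,0,0.85],
    [-1,0,0,0,0.85],
    [-1,0,0.3,0,0.85],
    [-0.8,0,0.2,0,0.85],
  ],
)

```text
clock: 14.25
position: [0.678, -0.1217, 0.15]
tool_rot: [-3.141, 0.001, 1.554]
force: [-0.7, 0.5, 0.2]
grip_width: 0.0728
finger_force: 0.0
```

```bash
python3 wh.py w48 -0.001; python3 wh.py w54 0
```

```text
[322.6 182.4] [ 0.6833 -0.1198  0.005 ] [46.  46.5  0.9]
pos [ 0.677  -0.1262  0.1492] rot [-3.1401e+00  3.1000e-03  1.5500e+00] w 0.0733 | units x,y,z [0.23 0.22 5.01] turn -0.07
[ 14.2 379.5] [ 0.3484 -0.3362  0.005 ] [31.3 36.   0.4]
pos [ 0.6772 -0.1241  0.1496] rot [-3.1401e+00  2.2000e-03  1.5501e+00] w 0.0729 | units x,y,z [ -7.28 -10.81   5.02] turn -0.07
```

Call:
jog_arm(
  motion=[
    [0.15,0.21,0.7,0,0.78],
    [0,0,0.8,0,0.78],
    [0,0,0.8,0,0.78],
    [0,0,0.8,0,0.78],
    [0,0,0.8,0,0.78],
    [0,0,0.6,0,0.78],
    [0,0,0.5,0,0.78],
    [0,0,0,0,0.4],
    [0,0,0,0,0.3],
    [0,0,0,0,0.3],
    [0,0,0,0,0.3],
    [0,0,0,0,0.3],
  ],
  newtons=50,
)

```text
clock: 15.55
position: [0.6855, -0.1143, 0.0007]
tool_rot: [3.141, 0.0, 1.555]
force: [0.8, -0.1, -0.2]
grip_width: 0.0449
finger_force: 51.0
```

Call:
jog_arm(
  motion=[
    [0,0,0,0,0.3],
    [0,0,-0.5,0,0.3],
    [0,0,-0.8,0,0.3],
    [0,0,-1,0,0.3],
    [0,0,-1,0,0.3],
    [0,0,-1,0,0.3],
    [0,0,-0.9,0,0.3],
    [0,0,0,0,0.3],
    [0,0,0,0,0.3],
  ],
)

```text
clock: 16.45
position: [0.6854, -0.1143, 0.1573]
tool_rot: [3.14, -0.0, 1.555]
force: [0.2, 0.5, -0.7]
grip_width: 0.0451
finger_force: 52.1
```

```bash
python3 -c "
from h import *
held('w48',0.006)
tot(0.6375,0.2228,0.16,1.556)"
```

```text
bbox (265, 232, 102, 98) offset tool mm [-5.9 -0.3 -6. ] size [46.5 50.4  0. ]
pos [ 0.685  -0.1142  0.1563] rot [ 3.1415e+00 -2.0000e-04  1.5554e+00] w 0.045 | units x,y,z [11.21 -1.76 -0.12] turn -0.01
```

Call:
jog_arm(
  motion=[
    [0.5,0,-0.1,0,0.3],
    [0.9,-0.2,0,0,0.3],
    [1,-0.2,0,0,0.3],
    [1,-0.2,0,0,0.3],
    [1,-0.2,0,0,0.3],
    [1,-0.2,0,0,0.3],
    [1,-0.2,0,0,0.3],
    [1,-0.2,0,0,0.3],
    [1,-0.2,0,0,0.3],
    [1,-0.15,0,0,0.3],
    [1,0,0,0,0.3],
    [0.7,0,0,0,0.3],
  ],
)

```text
clock: 17.7
position: [0.6367, 0.2228, 0.1583]
tool_rot: [-3.14, -0.0, 1.558]
force: [-0.9, 0.6, -0.3]
grip_width: 0.0451
finger_force: 52.2
```

Call:
jog_arm(
  motion=[
    [0.3,0,0,0,0.3],
    [0,0,0,0,0.3],
    [0,0,0,0,0.3],
    [0,0,0,0,0.3],
  ],
)

```text
clock: 18.1
position: [0.6383, 0.2266, 0.1591]
tool_rot: [3.142, 0.001, 1.553]
force: [1.1, 0.3, -1.3]
grip_width: 0.045
finger_force: 52.2
```

```bash
python3 -c "
from h import *
held('w48',0.006)
tot(0.6375,0.2228,0.026,1.556)"
```

```text
bbox (265, 232, 102, 118) offset tool mm [-11.8  -0.2  -6. ] size [46.5 62.3  0. ]
pos [0.6382 0.2269 0.1591] rot [3.1415e+00 5.0000e-04 1.5536e+00] w 0.0456 | units x,y,z [-0.13 -0.02  4.44] turn -0.03
```

Call:
jog_arm(
  motion=[
    [0.06,0,0.6,0,0.3],
    [0,0,0.7,0,0.3],
    [0,0,0.5,0,0.3],
    [0,0,0.4,0,0.3],
    [0,0,0.3,0,0.3],
    [0,0,0.3,0,0.3],
    [0,0,0.3,0,0.3],
    [0,0,0,0,0.3],
  ],
)

```text
clock: 18.95
position: [0.6375, 0.2301, 0.0649]
tool_rot: [-3.14, 0.001, 1.555]
force: [-0.8, -0.8, 0.1]
grip_width: 0.045
finger_force: 52.2
```

Call:
jog_arm(
  motion=[
    [0,0,0.4,0,0.3],
    [0,0,0.5,0,0.3],
    [0,0,0.4,0,0.3],
    [0,0,0.05,0,0.3],
    [0,0,0,0,0.3],
    [0,0,0,0,0.3],
  ],
)

```text
clock: 19.55
position: [0.6382, 0.2302, 0.0258]
tool_rot: [3.141, -0.0, 1.555]
force: [-0.4, 0.1, -0.1]
grip_width: 0.045
finger_force: 52.2
```

Call:
jog_arm(
  motion=[
    [0,0,0,0,0.8],
    [0,0,0,0,0.8],
    [0,0,0,0,0.8],
    [0,0,-0.5,0,0.8],
    [0,0,-0.9,0,0.8],
    [0,0,-1,0,0.8],
    [0,0,-1,0,0.8],
    [0,0,-1,0,0.8],
    [0,0,-0.3,0,0.8],
  ],
)

```text
clock: 20.45
position: [0.6393, 0.2305, 0.1711]
tool_rot: [3.137, -0.002, 1.555]
force: [0.3, -0.2, -0.4]
grip_width: 0.068
finger_force: 0.0
```

Call:
jog_arm(
  motion=[
    [-0.6,0,0,0,0.75],
    [-1,-0.5,0,0,0.75],
    [-1,-0.5,0,0,0.75],
    [-1,-0.5,0,0,0.75],
    [-1,-0.5,0,0,0.75],
    [-1,-0.5,0,0,0.75],
    [-1,-0.5,0,0,0.75],
    [-1,-0.5,0,0,0.75],
    [-1,-0.5,0,0,0.75],
    [-1,-0.5,0,0,0.75],
    [-1,-0.5,0,0,0.75],
    [-1,-0.5,0,0,0.75],
  ],
)

```text
clock: 21.65
position: [0.4661, -0.1168, 0.1664]
tool_rot: [-3.141, 0.0, 1.555]
force: [0.4, -0.2, -0.4]
grip_width: 0.064
finger_force: 0.0
```

Call:
jog_arm(
  motion=[
    [-1,-0.5,0.2,0,0.75],
    [-0.8,-0.4,0.2,0,0.75],
    [0,0,0.2,0,0.75],
    [0,0,0,0,0.75],
    [0,0,0,0,0.75],
    [0,0,0,0,0.75],
  ],
)

```text
clock: 22.25
position: [0.4401, -0.1681, 0.1487]
tool_rot: [3.141, -0.0, 1.557]
force: [0.8, 0.3, -0.1]
grip_width: 0.0641
finger_force: 0.0
```

```bash
python3 wh.py w42 0.0
```

```text
[353.6 177.4] [ 0.4724 -0.1616  0.005 ] [39.1 40.   0.9]
pos [ 0.4401 -0.1681  0.1487] rot [ 3.1414 -0.      1.5566] w 0.0638 | units x,y,z [0.23 1.07 4.96] turn 0.01
```

Call:
jog_arm(
  motion=[
    [0.23,0.6,0.5,0,0.7],
    [0,0.47,0.8,0,0.7],
    [0,0,0.8,0,0.7],
    [0,0,0.8,0,0.7],
    [0,0,0.8,0,0.7],
    [0,0,0.8,0,0.7],
    [0,0,0.46,0,0.7],
    [0,0,0,0,0.7],
    [0,0,0,0,0.3],
    [0,0,0,0,0.2],
    [0,0,0,0,0.2],
    [0,0,0,0,0.2],
  ],
  newtons=50,
)

```text
clock: 23.5
position: [0.4725, -0.1624, 0.0009]
tool_rot: [3.14, 0.0, 1.555]
force: [-1.9, 0.3, 9.5]
grip_width: 0.0391
finger_force: 50.8
```

Call:
jog_arm(
  motion=[
    [0,0,0,0,0.2],
    [0,0,-0.5,0,0.2],
    [0,0,-0.8,0,0.2],
    [0,0,-1,0,0.2],
    [0,0,-1,0,0.2],
    [0,0,-1,0,0.2],
    [0,0,-0.9,0,0.2],
    [0,0,0,0,0.2],
    [0,0,0,0,0.2],
    [0,0,0,0,0.2],
  ],
)

```text
clock: 24.5
position: [0.4717, -0.1621, 0.1553]
tool_rot: [-3.141, -0.0, 1.556]
force: [0.0, 0.6, -0.6]
grip_width: 0.0393
finger_force: 50.7
```

```bash
python3 -c "
from h import *
held('w42',0.006)
tot(0.6375,0.2228,0.16,1.556)"
```

```text
bbox (272, 229, 88, 81) offset tool mm [ 0.4 -0.5 -6. ] size [39.4 40.6  0. ]
pos [ 0.4716 -0.1622  0.1551] rot [-3.1406e+00 -2.0000e-04  1.5555e+00] w 0.0389 | units x,y,z [12.91  5.33 -0.17] turn -0.01
```

Call:
jog_arm(
  motion=[
    [0.5,0.2,-0.2,0,0.2],
    [0.9,0.4,0,0,0.2],
    [1,0.45,0,0,0.2],
    [1,0.45,0,0,0.2],
    [1,0.45,0,0,0.2],
    [1,0.45,0,0,0.2],
    [1,0.45,0,0,0.2],
    [1,0.45,0,0,0.2],
    [1,0.45,0,0,0.2],
    [1,0.45,0,0,0.2],
    [1,0.45,0,0,0.2],
    [1,0.45,0,0,0.2],
  ],
)

```text
clock: 25.75
position: [0.6303, 0.1783, 0.1605]
tool_rot: [-3.14, 0.001, 1.555]
force: [0.4, -0.5, 0.1]
grip_width: 0.0392
finger_force: 50.7
```

Call:
jog_arm(
  motion=[
    [0.9,0.23,0,0,0.2],
    [0.6,0,0,0,0.2],
    [0,0,0,0,0.2],
    [0,0,0,0,0.2],
    [0,0,0,0,0.2],
  ],
)

```text
clock: 26.25
position: [0.6377, 0.2207, 0.1616]
tool_rot: [-3.141, 0.001, 1.554]
force: [-0.4, 0.6, -1.1]
grip_width: 0.0391
finger_force: 50.7
```

```bash
python3 -c "
from h import *
held('w42',0.006)
tot(0.6375,0.2228,0.036,1.556)"
```

```text
bbox (272, 228, 89, 83) offset tool mm [ 0.4 -0.3 -6. ] size [39.9 41.6  0. ]
pos [0.6378 0.2208 0.1618] rot [-3.1415e+00  5.0000e-04  1.5539e+00] w 0.0395 | units x,y,z [ 0.07 -0.01  4.19] turn -0.03
```

Call:
jog_arm(
  motion=[
    [0.05,0,0.6,0,0.2],
    [0,0,0.7,0,0.2],
    [0,0,0.5,0,0.2],
    [0,0,0.4,0,0.2],
    [0,0,0.3,0,0.2],
    [0,0,0.3,0,0.2],
    [0,0,0.3,0,0.2],
    [0,0,0,0,0.2],
  ],
)

```text
clock: 27.1
position: [0.6374, 0.2235, 0.0676]
tool_rot: [-3.14, 0.001, 1.555]
force: [-1.0, -0.5, 0.2]
grip_width: 0.0393
finger_force: 50.7
```

Call:
jog_arm(
  motion=[
    [0,0,0.4,0,0.2],
    [0,0,0.4,0,0.2],
    [0,0,0.3,0,0.2],
    [0,0,0,0,0.2],
    [0,0,0,0,0.2],
  ],
)

```text
clock: 27.6
position: [0.6378, 0.2235, 0.0355]
tool_rot: [-3.141, 0.0, 1.555]
force: [0.0, -0.5, 0.9]
grip_width: 0.0392
finger_force: 50.6
```

Call:
jog_arm(
  motion=[
    [0,0,0,0,0.7],
    [0,0,0,0,0.7],
    [0,0,0,0,0.7],
    [0,0,-0.5,0,0.7],
    [0,0,-0.9,0,0.7],
    [0,0,-1,0,0.7],
    [0,0,-1,0,0.7],
    [0,0,-0.8,0,0.7],
    [0,0,-0.2,0,0.7],
  ],
)

```text
clock: 28.5
position: [0.6391, 0.2239, 0.1719]
tool_rot: [3.137, -0.002, 1.555]
force: [0.1, 0.6, 0.1]
grip_width: 0.0601
finger_force: 0.0
```

Call:
jog_arm(
  motion=[
    [-0.7,0,0,0,0.7],
    [-1,-0.6,0,0,0.7],
    [-1,-0.6,0,0,0.7],
    [-1,-0.6,0,0,0.7],
    [-1,-0.6,0,0,0.7],
    [-1,-0.6,0,0,0.7],
    [-1,-0.6,0,0,0.7],
    [-1,-0.6,0,0,0.7],
    [-1,-0.6,0.2,0,0.7],
    [-1,-0.6,0.2,0,0.7],
    [0,-0.5,0.2,0,0.7],
    [0,0,0,0,0.7],
  ],
)

```text
clock: 29.7
position: [0.4539, -0.0658, 0.1492]
tool_rot: [-3.139, -0.0, 1.553]
force: [0.1, 1.6, 0.2]
grip_width: 0.06
finger_force: 0.0
```

Call:
jog_arm(
  motion=[
    [0,0,0,0,0.7],
    [0,0,0,0,0.7],
    [0,0,0,0,0.7],
  ],
)

```text
clock: 30.0
position: [0.4569, -0.0643, 0.1498]
tool_rot: [3.141, 0.0, 1.556]
force: [-0.1, -0.0, 0.2]
grip_width: 0.0598
finger_force: 0.0
```

```bash
python3 wh.py w36 0.003 w5.png
```

```text
[319.8 190. ] [ 0.4599 -0.0691  0.005 ] [34.4 34.5  0.9]
pos [ 0.4569 -0.0643  0.1498] rot [3.1414e+00 1.0000e-04 1.5561e+00] w 0.0597 | units x,y,z [-0.16  0.1   4.89] turn 0.0
```

View pics/w5.png

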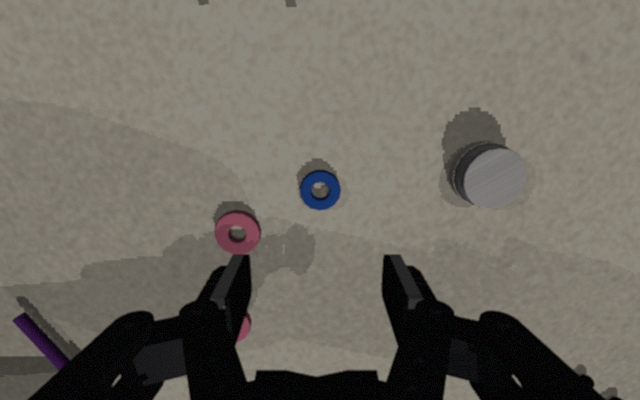

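The blue wheel is at (320,190). The pink decoy (237,232) and the tin (490,178) are outside the finger span.

Call:
jog_arm(
  motion=[
    [-0.16,0.1,0.5,0,0.62],
    [0,0,0.8,0,0.62],
    [0,0,0.8,0,0.62],
    [0,0,0.8,0,0.62],
    [0,0,0.8,0,0.62],
    [0,0,0.7,0,0.62],
    [0,0,0.46,0,0.62],
    [0,0,0,0,0.62],
    [0,0,0,0,0.3],
    [0,0,0,0,0.15],
    [0,0,0,0,0.15],
    [0,0,0,0,0.15],
  ],
  newtons=50,
)

```text
clock: 31.25
position: [0.4597, -0.0694, 0.0048]
tool_rot: [3.141, 0.0, 1.555]
force: [-2.6, -0.1, 9.1]
grip_width: 0.0322
finger_force: 49.9
```

Call:
jog_arm(
  motion=[
    [0,0,0,0,0.15],
    [0,0,-0.5,0,0.15],
    [0,0,-0.8,0,0.15],
    [0,0,-1,0,0.15],
    [0,0,-1,0,0.15],
    [0,0,-1,0,0.15],
    [0,0,-0.9,0,0.15],
    [0,0,0,0,0.15],
    [0,0,0,0,0.15],
    [0,0,0,0,0.15],
  ],
)

```text
clock: 32.25
position: [0.459, -0.0692, 0.1595]
tool_rot: [-3.141, -0.0, 1.556]
force: [0.6, 0.3, -1.0]
grip_width: 0.0323
finger_force: 49.6
```

```bash
python3 -c "
from h import *
held('w36',0.003)
tot(0.6375,0.2228,0.16,1.556)"
```

```text
bbox (280, 230, 72, 71) offset tool mm [ 1.  -0.4 -3. ] size [32.9 36.   0. ]
pos [ 0.4589 -0.0694  0.1593] rot [-3.1405e+00  1.0000e-04  1.5554e+00] w 0.0324 | units x,y,z [ 9.83  5.8  -0.03] turn -0.01
```

Call:
jog_arm(
  motion=[
    [0.5,0.3,-0.1,0,0.15],
    [0.9,0.6,0,0,0.15],
    [1,0.6,0,0,0.15],
    [1,0.6,0,0,0.15],
    [1,0.6,0,0,0.15],
    [1,0.6,0,0,0.15],
    [1,0.6,0,0,0.15],
    [1,0.6,0,0,0.15],
    [1,0.6,0,0,0.15],
    [0.9,0.6,0,0,0.15],
    [0.5,0.11,0,0,0.15],
    [0,0,0,0,0.15],
  ],
)

```text
clock: 33.5
position: [0.6376, 0.2237, 0.1613]
tool_rot: [-3.14, 0.0, 1.558]
force: [-1.0, -0.2, -0.4]
grip_width: 0.0324
finger_force: 49.7
```

Call:
jog_arm(
  motion=[
    [0,0,0,0,0.15],
    [0,0,0,0,0.15],
    [0,0,0,0,0.15],
  ],
)

```text
clock: 33.8
position: [0.638, 0.2207, 0.1631]
tool_rot: [-3.142, 0.0, 1.554]
force: [-0.6, 0.7, -0.7]
grip_width: 0.0321
finger_force: 49.7
```

```bash
python3 -c "
from h import *
c=held('w36',0.001); save(c,'w6.png')
tot(0.6375,0.2228,0.049,1.556)"
```

```text
bbox (280, 227, 72, 75) offset tool mm [ 0.4 -0.4 -1. ] size [33.4 38.6  0. ]
pos [0.6381 0.221  0.1631] rot [ 3.1415 -0.      1.5543] w 0.0321 | units x,y,z [ 0.06 -0.02  3.8 ] turn -0.02
```

View pics/w6.png

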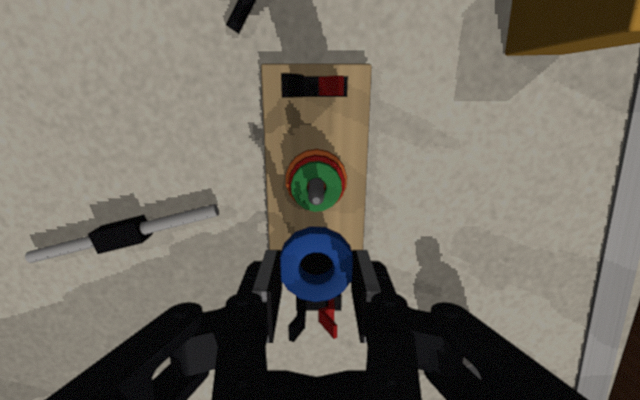

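The stack (orange, red, green) sits flat on the post at about (316,185), the blue wheel is held level at (316,265), and the keeper still lies at (120,232).

Call:
jog_arm(
  motion=[
    [0.05,-0.02,0.6,0,0.15],
    [0,0,0.7,0,0.15],
    [0,0,0.5,0,0.15],
    [0,0,0.4,0,0.15],
    [0,0,0.3,0,0.15],
    [0,0,0.3,0,0.15],
    [0,0,0.2,0,0.15],
    [0,0,0,0,0.15],
  ],
)

```text
clock: 34.65
position: [0.6373, 0.2232, 0.0722]
tool_rot: [-3.141, 0.0, 1.555]
force: [-0.6, -0.4, 0.1]
grip_width: 0.0323
finger_force: 49.7
```

Call:
jog_arm(
  motion=[
    [0,0,0.4,0,0.15],
    [0,0,0.4,0,0.15],
    [0,0,0,0,0.15],
    [0,0,0,0,0.15],
  ],
)

```text
clock: 35.05
position: [0.6373, 0.2232, 0.0481]
tool_rot: [-3.141, 0.0, 1.555]
force: [0.4, -0.4, 0.4]
grip_width: 0.0322
finger_force: 49.7
```

Call:
jog_arm(
  motion=[
    [0,0,0,0,0.65],
    [0,0,0,0,0.65],
    [0,0,0,0,0.65],
    [0,0,-0.5,0,0.65],
    [0,0,-0.9,0,0.65],
    [0,0,-1,0,0.65],
    [0,0,-1,0,0.65],
    [0,0,-0.5,0,0.65],
    [0,0,-0.1,0,0.65],
  ],
)

```text
clock: 35.95
position: [0.6384, 0.2236, 0.1714]
tool_rot: [3.139, -0.001, 1.555]
force: [0.4, 0.8, -0.8]
grip_width: 0.0552
finger_force: 0.0
```

Call:
jog_arm(
  motion=[
    [-0.7,0,0,0,0.65],
    [-1,-0.3,0,0,0.65],
    [-1,-0.3,0,0,0.65],
    [-1,-0.3,0,0,0.65],
    [-1,-0.3,0,0,0.65],
    [-1,-0.3,0,0,0.65],
    [-1,-0.3,0,0,0.65],
    [-1,-0.3,0,0,0.65],
    [-1,-0.3,0,0,0.65],
    [-1,-0.3,0,0,0.65],
    [-1,-0.3,0,0,0.65],
    [-1,-0.3,0,0,0.65],
  ],
)

```text
clock: 37.15
position: [0.5317, -0.1277, 0.168]
tool_rot: [-3.14, 0.0, 1.555]
force: [-0.8, 0.1, 0.5]
grip_width: 0.0557
finger_force: 0.0
```

Call:
jog_arm(
  motion=[
    [-1,-0.4,0,0,0.65],
    [-1,-0.4,0,0,0.65],
    [-1,-0.4,0.2,0,0.65],
    [-1,-0.4,0.2,0,0.65],
    [-1,-0.4,0.2,0,0.65],
    [-1,-0.4,0,0,0.65],
    [-0.5,0,0,0,0.65],
    [0,0,0,0,0.65],
    [0,0,0,0,0.65],
    [0,0,0,0,0.65],
    [0,0,0,0,0.65],
  ],
)

```text
clock: 38.25
position: [0.4586, -0.3189, 0.1508]
tool_rot: [-3.141, -0.0, 1.557]
force: [0.7, 0.1, 0.1]
grip_width: 0.0557
finger_force: 0.0
```

```bash
python3 wh.py w30 0.005
```

```text
[321.  198.1] [ 0.4624 -0.3314  0.005 ] [27.  26.8  0.9]
pos [ 0.4585 -0.319   0.1509] rot [-3.1416e+00 -3.0000e-04  1.5568e+00] w 0.0556 | units x,y,z [-0.41  0.14  4.86] turn 0.01
```

Call:
jog_arm(
  motion=[
    [-0.41,0.14,0.5,0,0.55],
    [0,0,0.8,0,0.55],
    [0,0,0.8,0,0.55],
    [0,0,0.8,0,0.55],
    [0,0,0.8,0,0.55],
    [0,0,0.7,0,0.55],
    [0,0,0.46,0,0.55],
    [0,0,0,0,0.55],
    [0,0,0,0,0.3],
    [0,0,0,0,0.1],
    [0,0,0,0,0.1],
    [0,0,0,0,0.1],
  ],
  newtons=40,
)

```text
clock: 39.5
position: [0.4626, -0.3326, 0.0062]
tool_rot: [3.14, 0.001, 1.555]
force: [-1.6, 0.5, 8.2]
grip_width: 0.0267
finger_force: 39.6
```

Call:
jog_arm(
  motion=[
    [0,0,0,0,0.1],
    [0,0,-0.5,0,0.1],
    [0,0,-0.8,0,0.1],
    [0,0,-1,0,0.1],
    [0,0,-1,0,0.1],
    [0,0,-1,0,0.1],
    [0,0,-0.9,0,0.1],
    [0,0,0,0,0.1],
    [0,0,0,0,0.1],
    [0,0,0,0,0.1],
  ],
)

```text
clock: 40.5
position: [0.4619, -0.332, 0.161]
tool_rot: [-3.141, -0.0, 1.555]
force: [-0.7, 0.3, 0.4]
grip_width: 0.0265
finger_force: 39.4
```

```bash
python3 -c "
from h import *
held('w30',0.001)
tot(0.6375,0.2228,0.17,1.556)"
```

```text
bbox (287, 236, 58, 56) offset tool mm [ 1.  -0.4 -1. ] size [26.5 28.6  0. ]
pos [ 0.4619 -0.332   0.1607] rot [-3.1408e+00 -5.0000e-04  1.5553e+00] w 0.0264 | units x,y,z [18.58  5.57 -0.31] turn -0.01
```

Call:
jog_arm(
  motion=[
    [0.5,0,-0.2,0,0.1],
    [1,0.3,0,0,0.1],
    [1,0.3,0,0,0.1],
    [1,0.3,0,0,0.1],
    [1,0.3,0,0,0.1],
    [1,0.3,0,0,0.1],
    [1,0.3,0,0,0.1],
    [1,0.3,0,0,0.1],
    [1,0.3,0,0,0.1],
    [1,0.3,0,0,0.1],
    [1,0.3,0,0,0.1],
    [1,0.3,0,0,0.1],
  ],
)

```text
clock: 41.75
position: [0.5664, 0.0123, 0.1664]
tool_rot: [-3.14, 0.0, 1.555]
force: [0.7, 0.0, 0.6]
grip_width: 0.0263
finger_force: 39.4
```

Call:
jog_arm(
  motion=[
    [1,0.4,0,0,0.1],
    [1,0.4,0,0,0.1],
    [1,0.4,0,0,0.1],
    [1,0.4,0,0,0.1],
    [1,0.4,0,0,0.1],
    [1,0.28,0,0,0.1],
    [0.7,0,0,0,0.1],
    [0.35,0,0,0,0.1],
    [0,0,0,0,0.1],
    [0,0,0,0,0.1],
    [0,0,0,0,0.1],
  ],
)

```text
clock: 42.85
position: [0.6383, 0.2198, 0.1672]
tool_rot: [3.142, 0.001, 1.554]
force: [0.0, 0.1, 0.1]
grip_width: 0.0264
finger_force: 39.4
```

```bash
python3 -c "
from h import *
held('w30',0.0)
tot(0.6375,0.2228,0.06,1.556)"
```

```text
bbox (287, 235, 58, 58) offset tool mm [ 0.4 -0.4 -0. ] size [26.9 29.8  0. ]
pos [0.6383 0.2201 0.1673] rot [3.1415e+00 4.0000e-04 1.5537e+00] w 0.0264 | units x,y,z [ 0.09 -0.03  3.58] turn -0.03
```

Call:
jog_arm(
  motion=[
    [0.07,-0.02,0.6,0,0.1],
    [0,0,0.7,0,0.1],
    [0,0,0.5,0,0.1],
    [0,0,0.4,0,0.1],
    [0,0,0.3,0,0.1],
    [0,0,0.3,0,0.1],
    [0,0,0.3,0,0.1],
    [0,0,0.2,0,0.1],
    [0,0,0.2,0,0.1],
    [0,0,0.05,0,0.1],
    [0,0,0,0,0.1],
    [0,0,0,0,0.1],
  ],
)

```text
clock: 44.1
position: [0.6377, 0.2237, 0.0609]
tool_rot: [3.141, -0.0, 1.555]
force: [0.5, -0.9, 0.0]
grip_width: 0.0267
finger_force: 39.4
```

Call:
jog_arm(
  motion=[
    [0,0,0,0,0.6],
    [0,0,0,0,0.6],
    [0,0,0,0,0.6],
    [0,0,-0.5,0,0.6],
    [0,0,-0.9,0,0.6],
    [0,0,-1,0,0.6],
    [0,0,-1,0,0.6],
    [0,0,-0.8,0,0.6],
    [0,0,0,0,0.6],
    [0,0,0,0,0.6],
  ],
)

```text
clock: 45.1
position: [0.6377, 0.2238, 0.1878]
tool_rot: [3.14, -0.001, 1.555]
force: [-0.1, 0.1, -0.8]
grip_width: 0.0513
finger_force: 0.0
```

Call:
jog_arm(
  motion=[
    [-0.2,-0.6,0,0,0.6],
    [-0.2,-0.8,0,0,0.6],
    [-0.2,-0.8,0,0,0.6],
    [-0.2,-0.8,0,0,0.6],
    [-0.2,-0.8,0,0,0.6],
    [-0.2,-0.8,0,0,0.6],
    [-0.2,-0.8,0,0,0.6],
    [-0.2,-0.8,0,0,0.6],
    [0,0,0,0,0.6],
  ],
)

```text
clock: 46.0
position: [0.448, 0.1778, 0.1863]
tool_rot: [-3.139, 0.0, 1.556]
force: [0.5, -0.1, -1.0]
grip_width: 0.0511
finger_force: 0.0
```

Call:
jog_arm(
  motion=[
    [0,0,0,1,0.6],
    [0,0,0,1,0.6],
    [0,0,0,1,0.6],
    [0,0,0,1,0.6],
    [0,0,0,1,0.6],
    [0,0,0,1,0.6],
    [0,0,0,1,0.6],
    [0,0,0,1,0.6],
    [0,0,0,1,0.6],
    [0,0,0,1,0.6],
    [0,0,0,1,0.6],
    [0,0,0,1,0.6],
  ],
)

```text
clock: 47.2
position: [0.451, 0.1785, 0.1863]
tool_rot: [3.141, 0.001, 0.592]
force: [-0.0, 0.3, -0.4]
grip_width: 0.0511
finger_force: 0.0
```

Call:
jog_arm(
  motion=[
    [0,0,0,1,0.6],
    [0,0,0,1,0.6],
    [0,0,0,1,0.6],
    [0,0,0,1,0.6],
    [0,0,0,0.4,0.6],
    [0,0,0,0,0.6],
    [0,0,0,0,0.6],
    [0,0,0,0,0.6],
  ],
)

```text
clock: 48.0
position: [0.4509, 0.1785, 0.1866]
tool_rot: [-3.142, 0.0, 0.245]
force: [0.2, -0.0, 0.2]
grip_width: 0.0512
finger_force: 0.0
```

```bash
python3 -c "
from h import *
c=cam('wrist'); save(c,'w7.png'); print(np.round(bot.observe()['qpos'],2))
print(proj(c,(0.4527,0.1755,.011)))
tot(0.4527,0.1755,0.008,.2425)"
```

```text
[-1.11  0.49  0.83  2.03 -0.49  0.82 -1.32]
(np.float64(318.8209244210723), np.float64(175.75772761602954))
pos [0.4509 0.1785 0.1866] rot [-3.1415  0.      0.2444] w 0.0512 | units x,y,z [0.03 0.11 5.95] turn 0.02
```

View pics/w7.png

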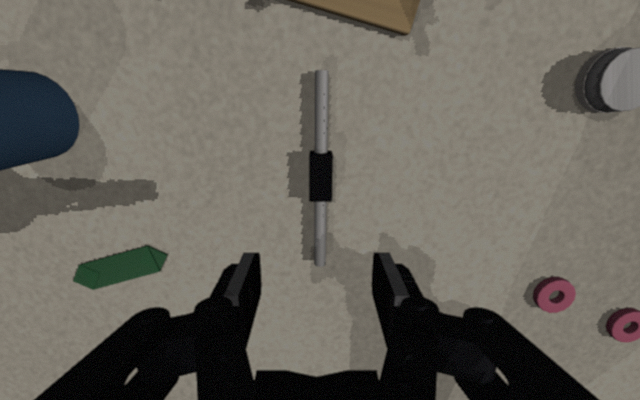

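The keeper runs vertically in the image from (321,70) to (320,265), with its black block centred at (320,176), aligned with the tool.

Call:
jog_arm(
  motion=[
    [0.03,0.16,0.6,0,0.6],
    [0,0,0.9,0,0.6],
    [0,0,1,0,0.6],
    [0,0,1,0,0.6],
    [0,0,1,0,0.6],
    [0,0,0.9,0,0.6],
    [0,0,0.5,0,0.6],
    [0,0,0.05,0,0.6],
    [0,0,0,0,0.2],
    [0,0,0,0,0],
    [0,0,0,0,0],
    [0,0,0,0,0],
  ],
  newtons=100,
)

```text
clock: 49.25
position: [0.4534, 0.1743, 0.0094]
tool_rot: [-3.141, -0.002, 0.244]
force: [-2.8, -2.4, 12.4]
grip_width: 0.0193
finger_force: 98.1
```

Call:
jog_arm(
  motion=[
    [0,0,0,0,0],
    [0,0,-0.5,0,0],
    [0,0,-0.8,0,0],
    [0,0,-1,0,0],
    [0,0,-1,0,0],
    [0,0,-1,0,0],
    [0,0,-1,0,0],
    [0,0,-0.7,0,0],
    [0,0,0,0,0],
    [0,0,0,0,0],
  ],
)

```text
clock: 50.25
position: [0.4527, 0.1746, 0.1886]
tool_rot: [-3.14, -0.001, 0.244]
force: [0.0, 0.5, -1.5]
grip_width: 0.0194
finger_force: 98.6
```

Call:
jog_arm(
  motion=[
    [0,0,-0.2,-0.5,0],
    [0,0,0,-1,0],
    [0,0,0,-1,0],
    [0,0,0,-1,0],
    [0,0,0,-1,0],
    [0,0,0,-1,0],
    [0,0,0,-1,0],
    [0,0,0,-1,0],
    [0,0,0,-1,0],
    [0,0,0,-1,0],
    [0,0,0,-1,0],
    [0,0,0,-1,0],
  ],
)

```text
clock: 51.45
position: [0.4527, 0.1738, 0.1939]
tool_rot: [-3.141, 0.001, 1.168]
force: [0.2, -0.3, -1.8]
grip_width: 0.0192
finger_force: 98.6
```

Call:
jog_arm(
  motion=[
    [0,0,0,-1,0],
    [0,0,0,-1,0],
    [0,0,0,-1,0],
    [0,0,0,-1,0],
    [0,0,0,-0.9,0],
    [0,0,0,0,0],
    [0,0,0,0,0],
  ],
)

```text
clock: 52.15
position: [0.4528, 0.1738, 0.1939]
tool_rot: [-3.141, 0.0, 1.554]
force: [0.1, 0.0, -1.4]
grip_width: 0.019
finger_force: 98.6
```

Call:
jog_arm(
  motion=[
    [0.2,0.5,0,0,0],
    [0.2,0.7,0,0,0],
    [0.2,0.8,0,0,0],
    [0.2,0.8,0,0,0],
    [0.2,0.8,0,0,0],
    [0.2,0.8,0,0,0],
    [0.2,0.8,0,0,0],
    [0.2,0.6,0,0,0],
    [0,0.4,0,0,0],
    [0,0,0,0,0],
    [0,0,0,0,0],
    [0,0,0,0,0],
  ],
)

```text
clock: 53.35
position: [0.639, 0.2192, 0.194]
tool_rot: [-3.141, 0.0, 1.555]
force: [0.6, 0.1, -1.8]
grip_width: 0.0193
finger_force: 98.6
```

```bash
python3 -c "
from h import *
c=cam('wrist'); save(c,'w8.png'); s=bot.observe()
p=np.array(s['position'])
for d in (-.095,-.023,0,.023,.095): print(d,np.round(proj(c,p+R.from_euler('xyz',s['tool_rot']).apply([d,0,-.0016])),1))
tot(0.6375,0.2228,0.14,1.556)"
```

```text
-0.095 [316.3 421.2]
-0.023 [316.4 309.1]
0 [316.4 266.7]
0.023 [316.4 220.4]
0.095 [316.4  42.5]
pos [0.639  0.2193 0.1942] rot [-3.1413e+00 -1.0000e-04  1.5552e+00] w 0.0191 | units x,y,z [ 0.12 -0.05  1.81] turn -0.01
```

View pics/w8.png

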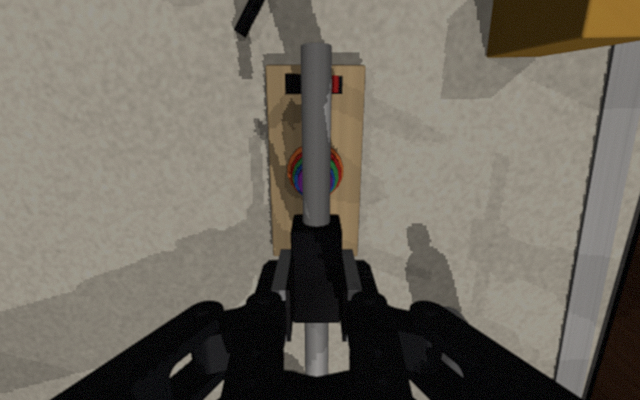

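The keeper is held centred over the caddy: its far end is at (316,43) as predicted, over the slot between the black prong (295,84) and red jaw (338,84).

Call:
jog_arm(
  motion=[
    [0.1,-0.04,0.4,0,0],
    [0,0,0.6,0,0],
    [0,0,0.5,0,0],
    [0,0,0.4,0,0],
    [0,0,0.2,0,0],
    [0,0,0,0,0],
    [0,0,0,0,0],
  ],
  newtons=110,
)

```text
clock: 54.1
position: [0.6387, 0.2222, 0.1315]
tool_rot: [3.141, -0.0, 1.555]
force: [0.1, -0.4, -0.9]
grip_width: 0.0188
finger_force: 111.7
```

Call:
jog_arm(
  motion=[
    [0,0,0.2,0,0],
    [0,0,0.1,0,0],
    [0,0,0.1,0,0],
    [0,0,0.1,0,0],
    [0,0,0.1,0,0],
    [0,0,0,0,0],
  ],
)

```text
clock: 54.7
position: [0.6381, 0.2222, 0.1126]
tool_rot: [-3.141, 0.0, 1.555]
force: [-1.4, 0.4, -0.9]
grip_width: 0.0183
finger_force: 111.9
```

Call:
jog_arm(
  motion=[
    [0,0,0.1,0,0],
    [0,0,0.1,0,0],
    [0,0,0.1,0,0],
    [0,0,0.1,0,0],
    [0,0,0.1,0,0],
    [0,0,0,0,0],
    [0,0,0,0,0],
  ],
)

```text
clock: 55.4
position: [0.6378, 0.2222, 0.0972]
tool_rot: [-3.14, 0.001, 1.555]
force: [-3.1, 1.3, -13.9]
grip_width: 0.0185
finger_force: 110.2
```

Call:
jog_arm(
  motion=[
    [0,0,0.1,0,0],
    [0,0,0,0,0],
    [0,0,0,0,0],
  ],
)

```text
clock: 55.7
position: [0.6391, 0.2222, 0.0956]
tool_rot: [3.14, -0.0, 1.555]
force: [-0.3, -0.1, -0.8]
grip_width: 0.0187
finger_force: 111.8
```

Call:
jog_arm(
  motion=[
    [0,0,0.05,0,0],
    [0,0,0.05,0,0],
    [0,0,0,0,0],
    [0,0,0,0,0],
  ],
)

```text
clock: 56.1
position: [0.6392, 0.2222, 0.0942]
tool_rot: [3.14, -0.001, 1.555]
force: [-7.0, -1.7, 24.6]
grip_width: 0.0185
finger_force: 115.3
```

```bash
python3 -c "
from h import *
c=cam('scene'); tot(0.6375,.2228,.095,1.556); print(bot.observe()['force'])
i=c['img'][130:250,360:520]; cv2.imwrite('pics/s1.png',cv2.resize(i,None,fx=5,fy=5,interpolation=cv2.INTER_CUBIC)[:,:,::-1])"
```

```text
pos [0.6392 0.2222 0.0942] rot [ 3.1398e+00 -1.0000e-03  1.5551e+00] w 0.0191 | units x,y,z [ 0.02 -0.06 -0.03] turn -0.01
[-8.4533239  -2.46262293 23.41627018]
```

View pics/s1.png

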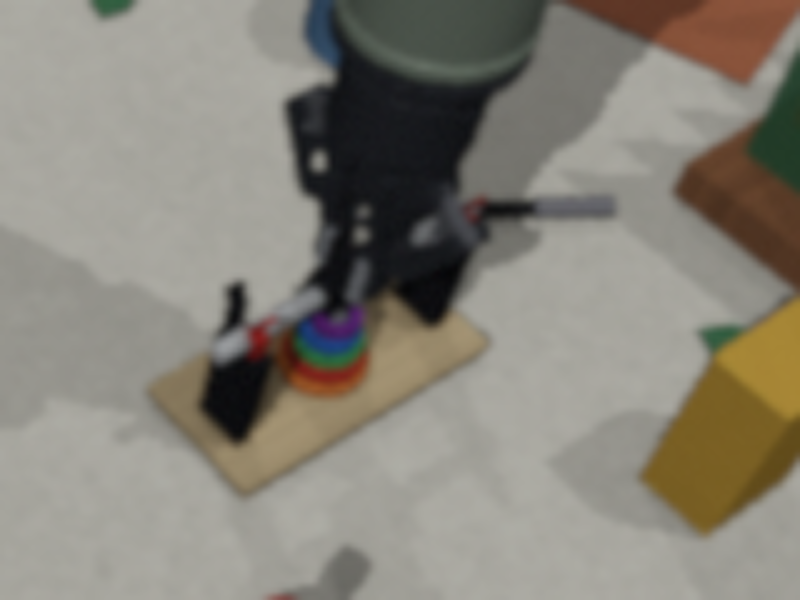

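The bar sits on both fork floors: 24 N of upward reaction at the expected height, stack in order below. Releasing and checking next.

Call:
jog_arm(
  motion=[
    [0,0,-0.05,0,0],
    [0,0,0,0,0.3],
    [0,0,0,0,0.5],
    [0,0,0,0,0.5],
    [0,0,0,0,0.5],
    [0,0,-0.4,0,0.5],
    [0,0,-0.8,0,0.5],
    [0,0,-1,0,0.5],
    [0,0,-1,0,0.5],
    [0,0,-1,0,0.5],
    [0,0,0,0,0.5],
    [0,0,0,0,0.5],
  ],
)

```text
clock: 57.35
position: [0.6387, 0.2223, 0.2207]
tool_rot: [3.14, -0.001, 1.555]
force: [1.5, -0.4, -1.0]
grip_width: 0.0428
finger_force: 0.0
```

Call:
jog_arm(
  motion=[
    [0,-0.5,0,0,0.5],
    [0,-1,0,0,0.5],
    [0,-1,0,0,0.5],
    [0,-1,0,0,0.5],
    [0,-1,0,0,0.5],
    [0,0,0,0,0.5],
    [0,0,0,0,0.5],
    [0,0,0,0,0.5],
  ],
)

```text
clock: 58.15
position: [0.504, 0.2242, 0.2194]
tool_rot: [3.142, 0.0, 1.555]
force: [0.1, 0.6, 0.3]
grip_width: 0.0428
finger_force: 0.0
```

```bash
python3 -c "
from h import *
c=cam('scene'); w=cam('wrist')
i=cv2.resize(c['img'][140:240,370:500],None,fx=4,fy=4,interpolation=cv2.INTER_CUBIC)
j=cv2.resize(w['img'],(560,350))
o=np.zeros((400+0,0,3),np.uint8)
k=w['img'][0:290,300:580]; k=cv2.resize(k,(280,290)); pad=np.zeros((400,280,3),np.uint8); pad[:290]=k
cv2.imwrite('pics/f1.png',np.hstack([i,pad])[:,:,::-1])
# keeper ends, where they should show if home
for P in [(0.6386,.3178,.096),(.6375,.2228,.107),(.636,.1278,.096)]: print(np.round(proj(w,P),1),np.round(proj(c,P),1))"
```

```text
[499.1  65.2] [453.6 170.2]
[486.9 194.6] [429.6 182.2]
[464.8 292.3] [402.4 200. ]
```

View pics/f1.png

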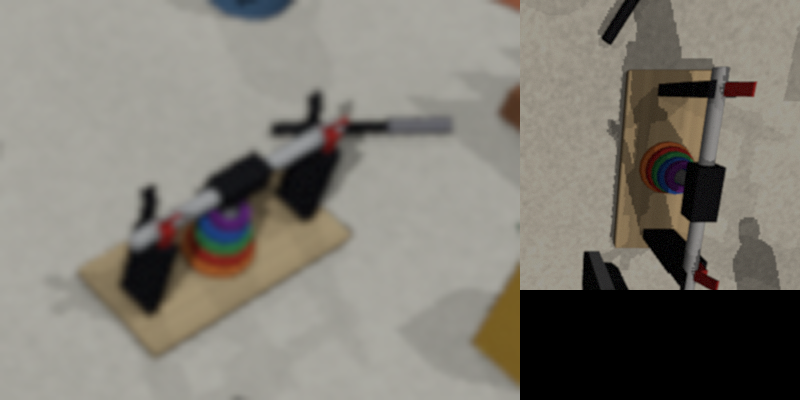

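Bar ends and block match their home positions to about 2 px. I'll repeat the first caddy view (pose of w1, jaws shut) and compare the jaws directly.

Call:
jog_arm(
  motion=[
    [0,0.3,-0.4,0,0.5],
    [0,0.8,-0.6,0,0.5],
    [0,1,0,0,0.5],
    [0,1,0,0,0.5],
    [0,0.7,0,0,0.5],
    [-0.05,0.15,0,0,0.5],
    [0,0,0,0,0.5],
    [0,0,0,0,0.5],
    [0,0,0,0,0.5],
  ],
)

```text
clock: 59.15
position: [0.6214, 0.2212, 0.2497]
tool_rot: [-3.141, -0.0, 1.556]
force: [0.3, -0.0, 0.2]
grip_width: 0.0427
finger_force: 0.0
```

```bash
python3 -c "
from h import *
w=cam('wrist'); tot(.6235,.222,.2496,1.556)
a=cv2.imread('pics/w1.png')[:,:,::-1]
for n,im in(('before',a),('now',w['img'])):
    h=cv2.cvtColor(np.ascontiguousarray(im),cv2.COLOR_RGB2HSV); m=cv2.inRange(h,(0,150,60),(4,255,255))|cv2.inRange(h,(174,150,60),(180,255,255))
    for v0,v1 in((75,105),(235,280)):
        y,x=np.nonzero(m[v0:v1,290:380]); print(n,len(x),x.min()+290,x.max()+290,y.min()+v0,y.max()+v0)
f=lambda im:cv2.resize(np.ascontiguousarray(im[60:280,270:390]),None,fx=2.7,fy=2.7,interpolation=cv2.INTER_CUBIC)
cv2.imwrite('pics/f2.png',np.hstack([f(a),f(w['img'])])[:,:,::-1])
for P in [(0.6386,.3178,.096),(.6375,.2228,.107),(.636,.1278,.096)]: print(np.round(proj(w,P),1))"
```

```text
pos [0.6214 0.2213 0.2499] rot [-3.1416e+00 -4.0000e-04  1.5558e+00] w 0.0422 | units x,y,z [0.03 0.07 0.01] turn -0.0
before 113 337 353 81 93
before 77 334 346 252 270
now 179 340 357 82 94
now 128 336 349 253 271
[335.9  66.9]
[335.  183.4]
[332.7 274.1]
```

View pics/f2.png

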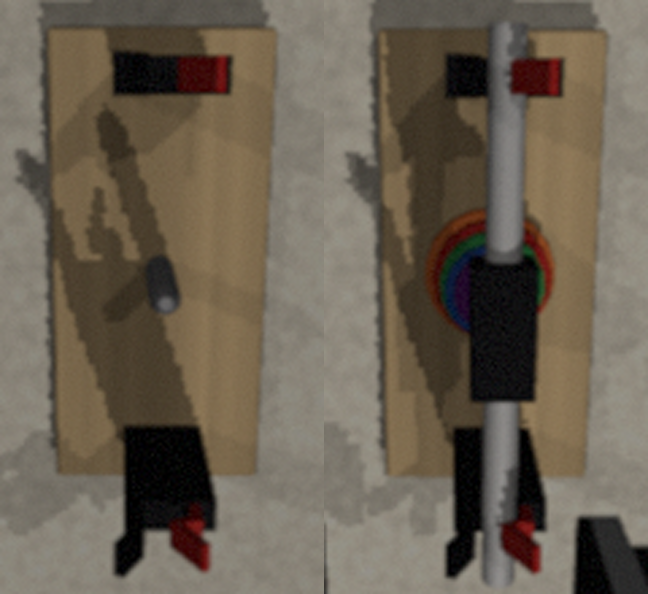

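Shown side by side with the view before loading: the red noses overlap the bar at both forks, at (540,77) and (520,545), and their 2–4 px shift matches the 2 mm camera offset. So both jaws are shut and the bar is home.

```bash
python3 -c "
from workcell import bot
print(bot.job_done())"
```

```text
the job is handed in; nothing more can be done
None
```

All five wheels present (54, 48, 42, 36 and 30 mm; the yellow 60 mm one was absent) are stacked flat on the post in size order, the keeper bar is home in both forks with both jaws closed, and the job was handed in at about 59 s; no verdict was returned.

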